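Index the press dial and load the keyed copper hub

ROBOT

A 6-joint arm with a two-finger parallel gripper is mounted at the origin on the work surface. World frame = base frame: x ahead of the robot, y to its left, z up, the work surface at z = 0. Lengths are in m, angles in rad, forces in N, time in s.
With the tool pointing down it reaches from about 0.25 to 0.725 m from the base axis. Payload 9.7 kg.
Tool frame: the origin (TCP) lies at the very end of the fingers, on their centre line; the grasp point (between the pads) lies 19 mm behind it; z points along the fingers, y is the direction in which the jaws open and shut (so a half turn about z gives the same grasp; the last joint's range is limited). The gripper opens to 85 mm and grips with 20 to 120 N. Pads are 22 mm wide; open, the fingers measure 114 mm over their backs; the gripper's body (76 mm by 85 mm) begins 54 mm behind the grasp point. The pads swing forward as they close: fully open they stand 13 mm farther back than shut.
Start: joints at [-1.271, 0.087, 0.176, 1.66, 0, 1.571], TCP at [0.162, -0.525, 0.231] pointing down, gripper open.
Joint ranges: [-3.13, 3.13], [-0.85, 1.81], [-1.15, 1.24], [-2.2, 2.28], [-1.44, 1.52], [-3.14, 3.14]. Speed limits (rad/s): [2.22, 2.22, 2.57, 3.14, 3.14, 3.14].

INTERFACE

Orientations are given as a unit quaternion [x, y, z, w].
In Python, from station import sensors, vision, ctrl, finder gives the robot as it stands. The module is installed in compiled form; this text tells all that it offers.
- The arm moves only by the tool servo_tool, never from a script. Its argument "steps" is a list of rows, each an object of numbers: "x", "y", "z": the shift along the world's x, y, z each as a share of 12 cm, from -1 to 1; "rx", "ry", "rz": the turn, a rotation vector about the world's x, y, z each as a share of pi/2 rad, from -1 to 1. A call has 1 to 12 rows; each row is the pose to reach, as a shift and turn from the pose commanded when the call began; what a row does not reach only later rows make up. A row lasts 1/10 s, in which the tool goes at most 50 mm and 8.59 degrees, less where a joint would pass 70% of its speed; a pose out of reach is approached as far as the arm can. A call with a number of a shift or a turn outside -1 to 1 is refused whole. A call with a gripper value outside its range is refused whole. "jaw" is the opening, from -1 (shut) to 1 (fully open), so that 0 is half open, set as the call begins (left out, the last holds). The fingers move at their own pace and stop on an object; "grip_force" is the grip in N (left out, the last holds). Time passes only in rows, so rows that repeat a pose let the fingers close. It gives the time, the measured TCP pose, the force and the opening at its end, in the units of the state.
- sensors.observe(): the state, without advancing time (a new reading comes with each control period).
- vision.read_camera(name): name is "scene" or "top" or "wrist"; returns the picture (400x640x3 uint8, red, green, blue); there is no depth.
- vision.camera_model(name): a dict with "camera_matrix" (3x3 intrinsics, pixels), "world_to_cam" (4x4, takes a point from world to camera coordinates). Camera axes: x right, y down, z forward; pixel columns grow to the right and rows downward; lengths in m; the calibration is good to about 2 mm. The wrist camera is an equidistant fisheye: a pixel r from the principal point sees the ray r / f radians off the axis. A picture is of the moment at which its call begins: read the wrist's pose just before it. camera_model takes no time and is no camera call; for the wrist camera it gives the pose at the moment of the call.
- ctrl.finish_job(): hands the job in, once; it reports no verdict.
Trained networks look in the newest picture that a camera, given by its name, has taken for a name from the list of things; names that differ only in an ending like _2 or _b are one class to them, and where a whole thing is asked for, a point or a joint stands for the part that bears it (a point fixed in the world has none). Each returns a list of dicts, best first, with "p" (0 to 1); they miss things now and then, are a little off and sometimes report something else, mostly with a low value. They report only what shows in the picture. A call takes as long as a camera call. They do not tell look-alikes from the thing itself.
- finder.boxes_of(camera, query): "centre" ([x, y, z] in m, in the coordinates of the camera as it stood for that picture, good to about 4 mm: the middle of the surface that is visible of it).
- finder.masks_of(camera, query): "mask" (400x640 bool, what is visible of it).
The state is a dict: "time_s": time; "q": joint angles; "joint_vel": joint speeds; "tau": joint torques, N m; "tcp_pos": TCP position; "orientation": TCP orientation; "force": force on the tool from outside, world axes, zero at the start; "moment": the same for the moment, N m; "finger_gap": opening from 0.0 (shut) to 1.0 (fully open).
Only numpy, scipy, OpenCV 4.12 (cv2) and the standard library are available. Lean on these libraries where they do the work, as an engineer would, in place of code of your own. Each camera call takes 0.05 s, during which the arm holds its last target.

TASK

Turn the press's index dial by its pegs until the round nest with the keyway is lined up with the pointer block on the base. Then take the round copper hub that has the key and set it down, without dropping it, in that nest so that its key drops into the keyway and it sits flat and fully home, with the nest still at the pointer. Leave the other two hubs where they stand.

Things in the scene. Friction and masses are not known exactly. Their poses are not given: they have to be found in the camera images.
- index_base: Fixed round teal base of the index dial, 312 mm across, yawed by up to 0.4 rad. Origin on the dial's vertical axis at table height. Its -x axis points from the axis through the loading point to the pointer block, a 70 x 44 mm block with a steel arrow on top (52 mm high), 150 to 220 mm from the axis, roughly on the robot's side.
- dial (a joint): Angle of the dial plate in rad, counter-clockwise positive from above, free to turn more than a full turn. At 0 or any whole turn (2 pi) the keyed nest is exactly at the loading point. Dry friction about 0.3 N m (2.5 N at a peg); it stays where it is left.
- dial_plate (a point): Centre of the upper face of the aluminium dial plate, 300 mm diameter, 50 mm above the table; axes turn with it. It carries four raised nests (walls 10 mm high, 6 mm thick) centred 85 mm from the axis at quarter turns: round with a keyway, closed round, square and oblong; and a middle boss of 26 mm radius, 22 mm high.
- nest (a point): Floor centre (50 mm above the table) of the nest to load: a round ring wall of 74 mm inner diameter, 10 mm deep, interrupted by a keyway 20.5 mm wide between two short cheeks, running radially away from the dial's axis. Axes turn with the dial: -x points outward along the keyway, z up.
- load_point (a point): Where the nest's centre must be for loading: fixed on the base, 85 mm from the dial's axis towards the pointer block, 50 mm above the table. Same axes as index_base.
- peg0 (a point): Centre of the top of an upright round steel turning peg fixed on the dial, 16 mm diameter, top 60 mm above the plate (110 mm above the table), collar at its foot 28 mm wide, 5 mm high; 125 mm from the dial's axis, 45 degrees counter-clockwise (from above) from the keyed nest. May be gripped or pushed.
- peg1 (a point): Centre of the top of an upright round steel turning peg fixed on the dial, 16 mm diameter, top 60 mm above the plate (110 mm above the table), collar at its foot 28 mm wide, 5 mm high; 125 mm from the dial's axis, 135 degrees counter-clockwise (from above) from the keyed nest. May be gripped or pushed.
- peg2 (a point): Centre of the top of an upright round steel turning peg fixed on the dial, 16 mm diameter, top 60 mm above the plate (110 mm above the table), collar at its foot 28 mm wide, 5 mm high; 125 mm from the dial's axis, 225 degrees counter-clockwise (from above) from the keyed nest. May be gripped or pushed.
- peg3 (a point): Centre of the top of an upright round steel turning peg fixed on the dial, 16 mm diameter, top 60 mm above the plate (110 mm above the table), collar at its foot 28 mm wide, 5 mm high; 125 mm from the dial's axis, 315 degrees counter-clockwise (from above) from the keyed nest. May be gripped or pushed.
- hub_keyed: The loose upright copper hub to load, about 0.4 kg: round flange 70 mm diameter, 14 mm thick, foot chamfer 3 mm, with one key 16 mm wide reaching 49 mm from the centre; above it a round neck, 40 mm diameter, up to 62 mm height, to grip. Origin: centre of the underside, z up, key along -x. Seated, its axes are parallel to the nest's; with the key on the walls it stands 8 mm higher.
- hub_plain: Another copper hub with a 70 mm round flange without a key, same neck and height (62 mm). Not to be moved. Origin at the centre of the underside.
- hub_square: Another copper hub with a 58 mm square flange, same neck and height (62 mm). Not to be moved. Origin at the centre of the underside.
Not all that is in view belongs to the job. Leave any pink or yellow look-alike of the hub_keyed alone.

How it is judged:
On the way:
1. the keyed nest is turned to the loading point (centre within 10 mm) while the keyed hub is still away from it (more than 100 mm) (horizontal distance between nest and load_point below 0.01 m and horizontal distance between hub_keyed and nest above 0.1 m), for 0.2 s.
At the end, for the whole second after the job is handed in: Keyed nest centre within 10 mm of the loading point; keyed hub in it, key in keyway: centre within 5 mm, underside within 3 mm of the nest floor, upright within 0.06 rad, key along keyway within 0.12 rad; hub and dial at rest; other two hubs within 30 mm of their start (horizontal distance between nest and load_point below 0.01 m and horizontal distance between hub_keyed and nest below 0.005 m and z of hub_keyed in the frame of nest below 0.003 m and angle between hub_keyed's own z axis and vertical below 0.06 rad and angle between the x axis of hub_keyed and the x axis of nest, either way round below 0.12 rad and linear speed of hub_keyed below 0.02 m/s and velocity of joint dial between -0.05 and 0.05 rad/s and distance of each of hub_plain, hub_square from where it was at the start of the episode below 0.03 m); the robot touches nothing.
It fails at once if the keyed hub is dropped onto the dial (falls unheld near the nest faster than 0.6 m/s) (linear speed of hub_keyed above 0.6 m/s and distance between hub_keyed and nest below 0.12 m and contact force between the fingers and hub_keyed below 0.5 N).
It fails at once if the plain hub is moved more than 30 mm or knocked over (distance of hub_plain from where it was at the start of the episode above 0.03 m or angle between hub_plain's own z axis and vertical above 0.5 rad).
It fails at once if the square hub is moved more than 30 mm or knocked over (distance of hub_square from where it was at the start of the episode above 0.03 m or angle between hub_square's own z axis and vertical above 0.5 rad).
It also fails if it takes over 61 s, if anything falls off the work surface, if the arm or the gripper's body presses on something with over 40 N, if the wrist force passes 120 N, or if a joint passes its speed limit or range.

## Working session

There is one attempt and no reset: what is moved stays moved. The work goes in short steps, Python scripts to look and compute and a tool call to move; the robot and the scene stay as the last step left them, time stands still between calls to the robot, and variables do not carry over. Pictures are saved under pics/ and viewed, and the job is handed in when it is done.

Besides the shell and the picture viewer there is one more tool, called after "Call:" by a JSON object that holds its "method" and its "body". servo_tool: Moves the arm, as the interface text tells. Its arguments: {"type":"object","properties":{"steps":{"type":"array","items":{"type":"object","properties":{"x":{"type":"number","minimum":-1,"maximum":1},"y":{"type":"number","minimum":-1,"maximum":1},"z":{"type":"number","minimum":-1,"maximum":1},"rx":{"type":"number","minimum":-1,"maximum":1},"ry":{"type":"number","minimum":-1,"maximum":1},"rz":{"type":"number","minimum":-1,"maximum":1}}}},"jaw":{"type":"number"},"grip_force":{"type":"number"}},"required":["steps"]}

```bash
mkdir -p pics; cat > h.py <<'E'
import numpy as np, cv2
from station import sensors, vision, ctrl, finder
def save(n,im): cv2.imwrite('pics/'+n+'.png',cv2.cvtColor(im,cv2.COLOR_RGB2BGR))
def w2c(cam): 
    m=vision.camera_model(cam); return np.array(m['camera_matrix']),np.array(m['world_to_cam'])
def c2w(T,p): return np.linalg.inv(T)@np.r_[p,1]
def proj(cam,p):
    K,T=w2c(cam); q=(T@np.r_[p,1])[:3]; u=K@q; return u[:2]/u[2]
def ray(cam,uv,z):
    K,T=w2c(cam); d=np.linalg.inv(K)@np.r_[uv,1]; Ti=np.linalg.inv(T)
    o=Ti[:3,3]; d=Ti[:3,:3]@d; return o+d*(z-o[2])/d[2]
E
python3 - <<'E'
from h import *
for c in ['top','scene']:
    save(c+'0',vision.read_camera(c))
    K,T=w2c(c); print(K.round(1).tolist(),np.linalg.inv(T).round(3).tolist())
    for q in ['hub_keyed','hub_plain','hub_square','index_base','nest','peg0','dial_plate']:
        for r in finder.boxes_of(c,q): print(c,q,round(r['p'],2),c2w(T,r['centre'])[:3].round(3))
s=sensors.observe();print(s['time_s'],s['force'],s['finger_gap'],s['orientation'])
E
```

```text
[[490.2, 0.0, 317.0], [0.0, 490.2, 197.2], [0.0, 0.0, 1.0]] [[0.0, -0.998, 0.058, 0.375], [-1.0, -0.001, -0.007, 0.143], [0.007, -0.058, -0.998, 1.464], [0.0, 0.0, 0.0, 1.0]]
top hub_keyed 0.95 [0.364 0.512 0.012]
top hub_keyed 0.93 [0.458 0.204 0.013]
top hub_keyed 0.83 [0.212 0.275 0.013]
top hub_keyed 0.64 [0.324 0.215 0.017]
top hub_plain 0.75 [0.601 0.216 0.015]
top hub_square 0.59 [0.497 0.352 0.015]
top hub_square 0.15 [ 0.56  -0.126  0.051]
top index_base 0.96 [ 0.556 -0.129  0.047]
top nest 0.58 [ 0.564 -0.131  0.048]
top peg0 0.58 [ 0.564 -0.132  0.053]
top dial_plate 0.77 [ 0.566 -0.132  0.051]
[[451.8, 0.0, 324.1], [0.0, 451.8, 202.8], [0.0, 0.0, 1.0]] [[-0.734, 0.364, -0.573, 1.074], [0.679, 0.373, -0.633, 0.811], [-0.017, -0.854, -0.521, 0.663], [0.0, 0.0, 0.0, 1.0]]
scene hub_keyed 0.95 [0.378 0.526 0.014]
scene hub_keyed 0.74 [0.475 0.21  0.018]
scene hub_keyed 0.71 [ 0.591 -0.088  0.048]
scene hub_keyed 0.67 [0.336 0.232 0.025]
scene hub_keyed 0.58 [0.228 0.289 0.024]
scene hub_plain 0.89 [0.62  0.227 0.022]
scene hub_square 0.74 [0.518 0.362 0.022]
scene index_base 0.62 [ 0.595 -0.091  0.05 ]
scene index_base 0.55 [ 0.588 -0.111  0.055]
scene nest 0.73 [ 0.586 -0.113  0.049]
scene peg0 0.97 [ 0.582 -0.108  0.051]
scene dial_plate 0.67 [ 0.587 -0.112  0.053]
0.8 [ 0.4485208  -0.20697796 -0.0261527 ] 1.0003192848101001 [ 9.88784306e-01  1.49350577e-01 -1.52362766e-06  2.01438785e-05]
```

View pics/top0.png

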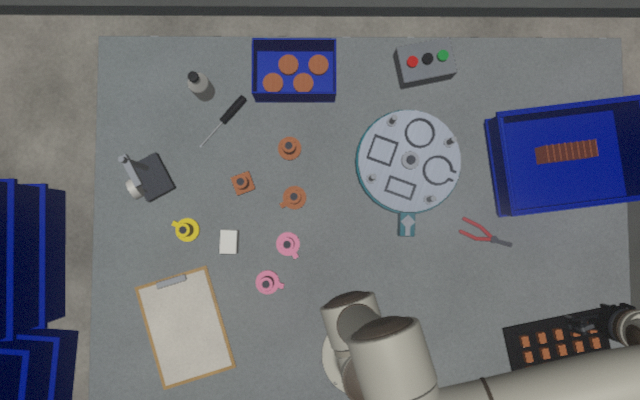

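View pics/scene0.png

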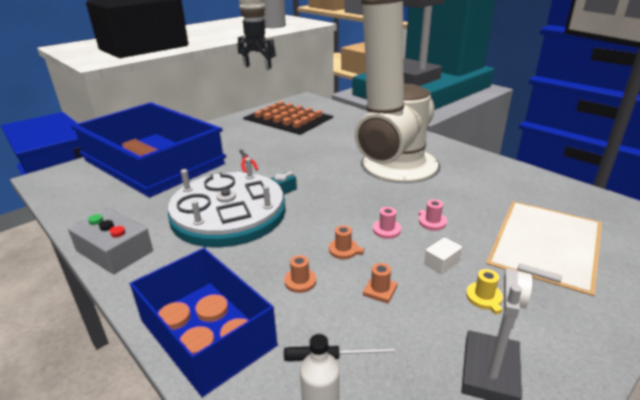

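```bash
python3 - <<'E'
from h import *
im=cv2.imread('pics/top0.png')
save('zd',cv2.resize(im[95:245,340:480],None,fx=4,fy=4,interpolation=cv2.INTER_CUBIC)[...,::-1])
save('zh',cv2.resize(im[120:260,220:320],None,fx=4,fy=4,interpolation=cv2.INTER_CUBIC)[...,::-1])
E
```

```text
(no output)
```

View pics/zd.png

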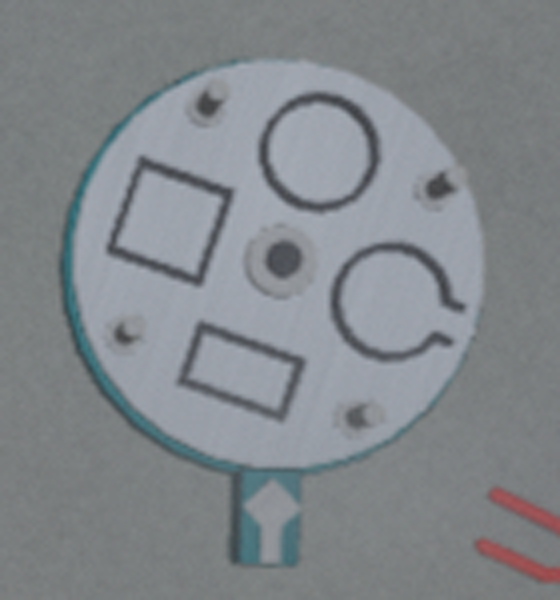

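View pics/zh.png

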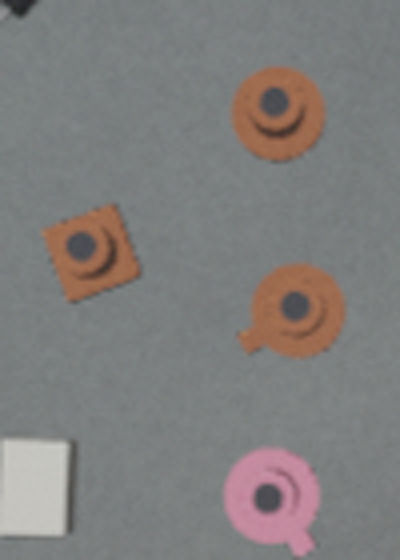

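```bash
python3 - <<'E'
from h import *
cam='top'
f=lambda x,y:(340+x/4-.375,95+y/4-.375)
for n,p,z in [('plate',(277,264),.05),('boss',(283,261),.072),('nest',(389,301),.06),('closed',(320,152),.06),('square',(170,221),.06),('obl',(242,371),.06),('arrow tip',(273,480),.052),('arrow end',(271,563),.052),
 ('peg0',(443,183),.11),('peg3',(358,418),.11),('peg2',(122,334),.11),('peg1',(208,102),.11)]:
    print(n,ray(cam,f(*p),z).round(4))
g=lambda x,y:(220+x/4-.375,120+y/4-.375)
for n,p,z in [('flange',(299,311),.014),('neck',(295,305),.062),('keyend',(248,343),.014)]:
    print(n,ray(cam,g(*p),z).round(4))
print(vision.camera_model('wrist'))
print(vision.read_camera('top').shape)
m=finder.masks_of('top','dial_plate')
for r in m[:2]:
    mm=r['mask'].astype(np.uint8); c,_=cv2.findContours(mm,0,1); c=max(c,key=cv2.contourArea)
    e=cv2.fitEllipse(c); print(r['p'],e, ray(cam,e[0],.05))
save('w0',vision.read_camera('wrist'))
E
```

```text
plate [ 0.5643 -0.1334  0.05  ]
boss [ 0.5635 -0.1334  0.072 ]
nest [ 0.5362 -0.212   0.06  ]
closed [ 0.6446 -0.1635  0.06  ]
square [ 0.5941 -0.0544  0.06  ]
obl [ 0.4855 -0.1054  0.06  ]
arrow tip [ 0.4074 -0.1285  0.052 ]
arrow end [ 0.3477 -0.1264  0.052 ]
peg0 [ 0.6133 -0.2383  0.11  ]
peg3 [ 0.449  -0.1767  0.11  ]
peg2 [ 0.5073 -0.0134  0.11  ]
peg1 [ 0.6702 -0.0746  0.11  ]
flange [0.4591 0.2004 0.014 ]
neck [0.4606 0.2014 0.062 ]
keyend [0.4354 0.238  0.014 ]
{'camera_matrix': array([[309.70691629,   0.        , 318.63267385],
       [  0.        , 309.70691629, 198.34501366],
       [  0.        ,   0.        ,   1.        ]]), 'world_to_cam': array([[ 2.95726943e-01, -9.55272168e-01, -8.12505155e-04,
        -5.50095195e-01],
       [-9.11085183e-01, -2.82303312e-01,  3.00380809e-01,
        -3.94241467e-02],
       [-2.87174799e-01, -8.80904368e-02, -9.53819013e-01,
         3.79254658e-01],
       [ 0.00000000e+00,  0.00000000e+00,  0.00000000e+00,
         1.00000000e+00]])}
(400, 640, 3)
0.96 ((408.63775634765625, 160.80653381347656), (101.25971984863281, 103.61344909667969), 130.49659729003906) [ 0.56377952 -0.13271108  0.05      ]
```

View pics/w0.png

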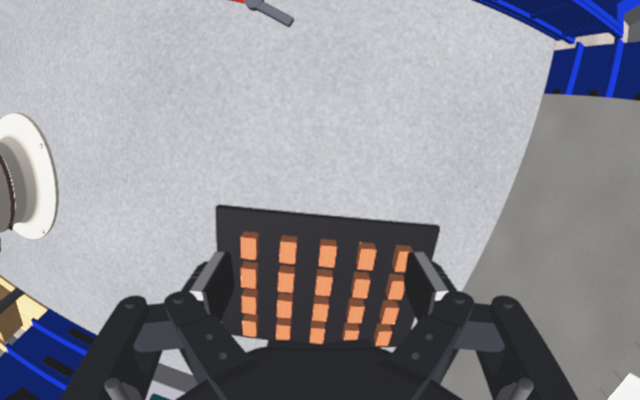

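Call:
{"method": "servo_tool", "body": {"steps": [{"x": 0.27,"y": 0.31},{"x": 0.53,"y": 0.63},{"x": 0.8,"y": 0.94}], "jaw": 0.0}}

```text
schema error: expected keys x, y, z, rx, ry, rz
```

Call:
{"method": "servo_tool", "body": {"steps": [{"x": 0.27,"y": 0.31},{"x": 0.53,"y": 0.63},{"x": 0.8,"y": 0.94}]}}

```text
schema error: expected keys x, y, z, rx, ry, rz
```

Call:
{"method": "servo_tool", "body": {"steps": [{"x": 0.2,"y": 0.25},{"x": 0.4,"y": 0.52},{"x": 0.6,"y": 0.94},{"x": 0.6,"y": 0.94}]}}

```text
schema error: expected keys x, y, z, rx, ry, rz
```

```bash
cat >> h.py <<'E'
def fish(m,uv,z):
    K=m['camera_matrix'];T=m['world_to_cam'];x=(uv[0]-K[0,2])/K[0,0];y=(uv[1]-K[1,2])/K[1,1]
    r=np.hypot(x,y);d=np.array([x/r*np.sin(r),y/r*np.sin(r),np.cos(r)]);Ti=np.linalg.inv(T);o=Ti[:3,3];d=Ti[:3,:3]@d
    return o+d*(z-o[2])/d[2]
def fproj(m,p):
    K=m['camera_matrix'];q=(m['world_to_cam']@np.r_[p,1])[:3];h=np.hypot(q[0],q[1]);t=np.arctan2(h,q[2])
    return np.array([K[0,2]+K[0,0]*t*q[0]/h,K[1,2]+K[1,1]*t*q[1]/h])
def dialoverlay(im,m,c,a,yaw):
    im=im.copy()
    def poly(P,col):
        pts=np.array([fproj(m,p) for p in P]); cv2.polylines(im,[np.round(pts*8).astype(np.int32)],False,col,1,cv2.LINE_AA,3)
    C=np.array([c[0],c[1]]); th=np.linspace(0,2*np.pi,73)
    circ=lambda x,y,r,z:[(x+r*np.cos(t),y+r*np.sin(t),z) for t in th]
    poly(circ(*C,.15,.05),(255,0,0)); poly(circ(*C,.026,.072),(255,0,0))
    for i,col in [(0,(0,255,0)),(1,(0,0,255))]:
        b=a+i*-np.pi/2; poly(circ(C[0]+.085*np.cos(b),C[1]+.085*np.sin(b),.037,.06),col)
        b=a+i*np.pi/2; poly(circ(C[0]+.085*np.cos(b),C[1]+.085*np.sin(b),.037,.06),col)
    for k in range(4):
        b=a+np.pi/4+k*np.pi/2; poly(circ(C[0]+.125*np.cos(b),C[1]+.125*np.sin(b),.008,.11),(255,255,0)); poly(circ(C[0]+.125*np.cos(b),C[1]+.125*np.sin(b),.014,.055),(255,255,0))
    d=np.array([np.cos(yaw),np.sin(yaw)]); poly([(*(C+.15*d),.052),(*(C+.22*d),.052)],(255,0,255))
    n=np.array([-d[1],d[0]])
    poly([(*(C+.15*d+.022*n),.052),(*(C+.22*d+.022*n),.052),(*(C+.22*d-.022*n),.052),(*(C+.15*d-.022*n),.052)],(255,0,255))
    return im
E
python3 - <<'E'
from h import *
s=sensors.observe();print(s['time_s'],s['tcp_pos'],s['orientation'],s['finger_gap'])
m=vision.camera_model('wrist');im=vision.read_camera('wrist');save('w1',im)
np.savez('w1.npz',im=im,**m)
save('w1o',dialoverlay(im,m,(.5645,-.1335),np.radians(249.9),np.radians(178.1)))
E
```

```text
0.95 [ 0.16243665 -0.5254729   0.23128418] [9.88787701e-01 1.49328103e-01 7.42860120e-06 4.91069073e-06] 0.9962690833536412
```

View pics/w1o.png

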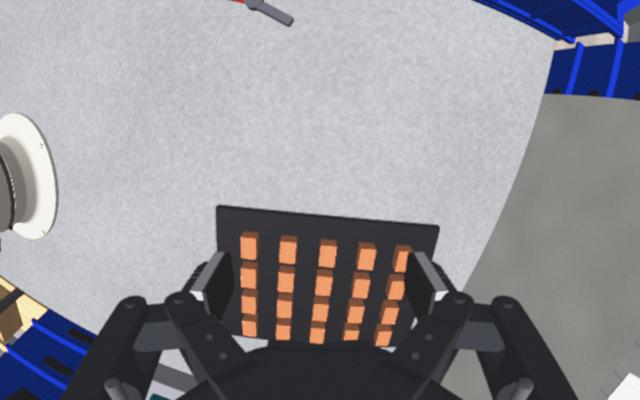

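All six keys are needed in each row.

Call:
{"method": "servo_tool", "body": {"steps": [{"x": 0.27,"y": 0.31,"z": 0,"rx": 0,"ry": 0,"rz": 0},{"x": 0.53,"y": 0.63,"z": 0,"rx": 0,"ry": 0,"rz": 0},{"x": 0.8,"y": 0.94,"z": 0,"rx": 0,"ry": 0,"rz": 0}], "jaw": 0.0}}

```text
time_s: 1.3
tcp_pos: [0.2589, -0.4114, 0.2312]
orientation: [0.989, 0.149, 0.0, -0.0]
force: [1.1, 0.1, -0.4]
finger_gap: 0.519
```

Call:
{"method": "servo_tool", "body": {"steps": [{"x": 0.27,"y": 0.31,"z": 0,"rx": 0,"ry": 0,"rz": 0},{"x": 0.53,"y": 0.63,"z": 0,"rx": 0,"ry": 0,"rz": 0},{"x": 0.8,"y": 0.94,"z": 0,"rx": 0,"ry": 0,"rz": 0}]}}

```text
time_s: 1.6
tcp_pos: [0.3552, -0.2981, 0.2315]
orientation: [0.989, 0.149, 0.0, 0.0]
force: [1.6, -1.0, 0.0]
finger_gap: 0.499
```

Call:
{"method": "servo_tool", "body": {"steps": [{"x": 0.2,"y": 0.3,"z": 0,"rx": 0,"ry": 0,"rz": 0},{"x": 0.4,"y": 0.6,"z": 0,"rx": 0,"ry": 0,"rz": 0},{"x": 0.6,"y": 0.94,"z": 0,"rx": 0,"ry": 0,"rz": 0},{"x": 0.6,"y": 0.94,"z": 0,"rx": 0,"ry": 0,"rz": 0}]}}

```text
time_s: 2.0
tcp_pos: [0.4284, -0.183, 0.2312]
orientation: [0.988, 0.152, 0.0, -0.0]
force: [0.1, -0.7, -0.3]
finger_gap: 0.498
```

```bash
python3 - <<'E'
from h import *
s=sensors.observe();print(s['time_s'],s['tcp_pos'],s['orientation'],s['finger_gap'],s['q'])
m=vision.camera_model('wrist');im=vision.read_camera('wrist');save('w1',im)
np.savez('w1.npz',im=im,**m)
save('w1o',dialoverlay(im,m,(.5645,-.1335),np.radians(249.9),np.radians(178.1)))
E
```

```text
2.0 [ 0.42844783 -0.18300601  0.23122929] [ 9.88358978e-01  1.52138725e-01  3.68407225e-04 -4.50660170e-04] 0.49840790111604055 [-4.04385787e-01 -1.13397327e-01 -2.23370761e-02  1.66170775e+00
  1.15460981e-03  2.43174324e+00]
```

View pics/w1o.png

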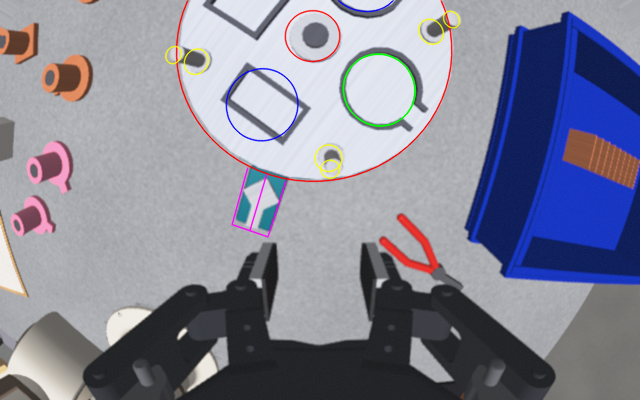

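```bash
python3 - <<'E'
from h import *
d=np.load('w1.npz');m={k:d[k] for k in ['camera_matrix','world_to_cam']}
a=cv2.resize(d['im'],None,fx=4,fy=4,interpolation=cv2.INTER_CUBIC)
o=cv2.imread('pics/w1o.png')[...,::-1]
o=cv2.resize(o,None,fx=4,fy=4,interpolation=cv2.INTER_CUBIC)
save('z1',np.vstack([np.hstack([a[540:740,1240:1440],a[0:200,1640:1840],a[140:340,640:840],a[40:240,1140:1340]]),np.hstack([o[540:740,1240:1440],o[0:200,1640:1840],o[140:340,640:840],o[40:240,1140:1340]])]))
E
```

```text
(no output)
```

View pics/z1.png

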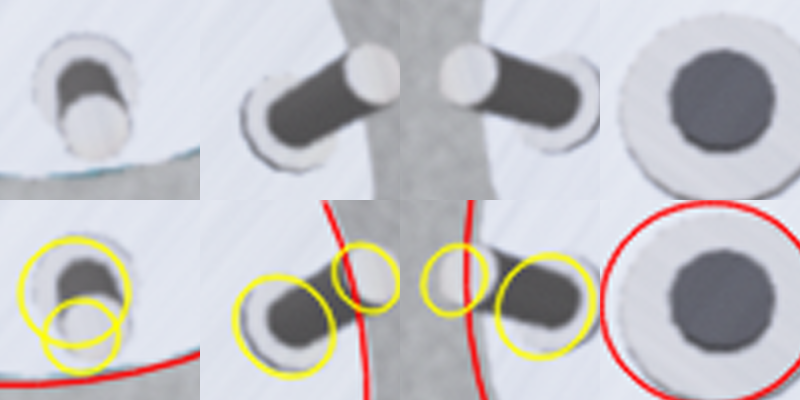

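```bash
python3 - <<'E'
from h import *
from scipy.optimize import least_squares
d=np.load('w1.npz');m={k:d[k] for k in ['camera_matrix','world_to_cam']}
obs=[('p',315,.11,(1336,666)),('p',45,.11,(1812,73)),('p',225,.11,(709,215)),('b',0,.072,(1262,147))]
def pt(x,k,an,z):
    r=.125 if k=='p' else 0; b=x[2]+np.radians(an); return (x[0]+r*np.cos(b),x[1]+r*np.sin(b),z)
f=lambda x:np.concatenate([fproj(m,pt(x,k,an,z))-(np.array(o)/4-.375) for k,an,z,o in obs])
r=least_squares(f,[.5645,-.1335,np.radians(249.9)]);x=r.x
print(x,np.degrees(x[2]),r.fun.round(2)); print(pt(x,'p',315,.11))
save('w1p',dialoverlay(d['im'],m,x[:2],x[2],np.radians(178.1)))
E
```

```text
[ 0.56623997 -0.13585596  4.36654   ] 250.18431302450358 [ 0.1   1.5   1.17 -0.03 -1.08  0.4  -0.18 -2.19]
(np.float64(0.4531220175129571), np.float64(-0.18904740209141976), 0.11)
```

View pics/w1p.png

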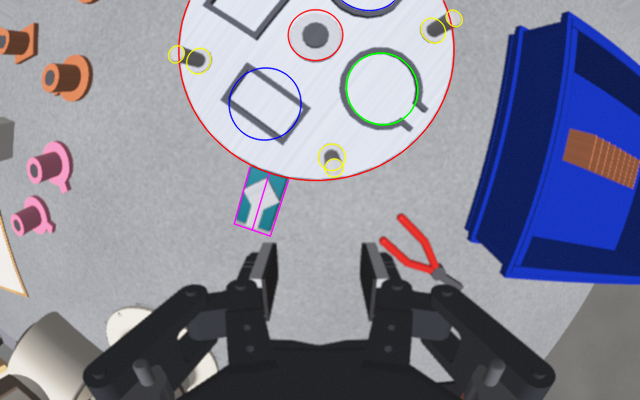

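Call:
{"method": "servo_tool", "body": {"steps": [{"x": 0.11,"y": 0,"z": -0.3,"rx": 0,"ry": 0,"rz": 0.04},{"x": 0.21,"y": -0.01,"z": -0.6,"rx": 0,"ry": 0,"rz": 0.09},{"x": 0.22,"y": -0.01,"z": -0.8,"rx": 0,"ry": 0,"rz": 0.09},{"x": 0.22,"y": -0.01,"z": -0.8,"rx": 0,"ry": 0,"rz": 0.09}]}}

```text
time_s: 2.45
tcp_pos: [0.4509, -0.1886, 0.1319]
orientation: [0.976, 0.218, -0.002, -0.002]
force: [0.2, 0.4, -0.4]
finger_gap: 0.499
```

```bash
python3 - <<'E'
from h import *
s=sensors.observe();print(s['time_s'],s['tcp_pos'],s['orientation'],s['force'])
m=vision.camera_model('wrist');im=vision.read_camera('wrist');save('w2',im)
save('w2o',dialoverlay(im,m,(.566,-.1355),np.radians(250.1),np.radians(178.1)))
E
```

```text
2.45 [ 0.45088413 -0.18856853  0.1319249 ] [ 0.97590295  0.21818653 -0.00238916 -0.00153963] [ 0.19406458  0.38956461 -0.3712572 ]
```

View pics/w2o.png

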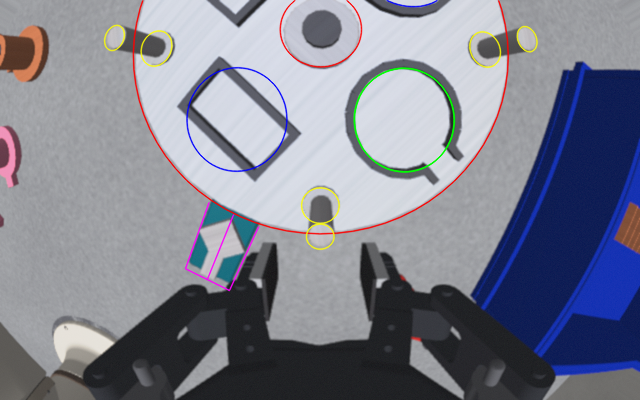

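Call:
{"method": "servo_tool", "body": {"steps": [{"x": 0.01,"y": 0,"z": -0.25,"rx": 0,"ry": 0,"rz": 0},{"x": 0.01,"y": 0,"z": -0.48,"rx": 0,"ry": 0,"rz": 0},{"x": 0.01,"y": 0,"z": -0.48,"rx": 0,"ry": 0,"rz": 0}]}}

```text
time_s: 2.8
tcp_pos: [0.4527, -0.1885, 0.0765]
orientation: [0.976, 0.218, -0.001, -0.001]
force: [-0.5, -0.2, -0.4]
finger_gap: 0.499
```

Call:
{"method": "servo_tool", "body": {"steps": [{"x": 0,"y": 0,"z": 0,"rx": 0,"ry": 0,"rz": 0},{"x": 0,"y": 0,"z": 0,"rx": 0,"ry": 0,"rz": 0},{"x": 0,"y": 0,"z": 0,"rx": 0,"ry": 0,"rz": 0},{"x": 0,"y": 0,"z": 0,"rx": 0,"ry": 0,"rz": 0},{"x": 0,"y": 0,"z": 0,"rx": 0,"ry": 0,"rz": 0}], "jaw": -1, "grip_force": 30}}

```text
time_s: 3.3
tcp_pos: [0.4549, -0.189, 0.0803]
orientation: [0.976, 0.219, 0.001, 0.001]
force: [-2.4, -0.3, 8.2]
finger_gap: 0.173
```

```bash
python3 - <<'E'
import numpy as np
C=np.array([.566,-.1355]);p=np.array([.453,-.189])-C
R=lambda d:np.array([[np.cos(d),-np.sin(d)],[np.sin(d),np.cos(d)]])
for s in (0,36):
    b=R(-np.radians(s))@p
    for k in range(1,7):
        q=R(-np.radians(s+6*k))@p; print(s,k,((q-b)/.12).round(3),round(-6*k/90,3))
E
```

```text
0 1 [-0.041  0.101] -0.067
0 2 [-0.072  0.206] -0.133
0 3 [-0.092  0.313] -0.2
0 4 [-0.1    0.422] -0.267
0 5 [-0.097  0.531] -0.333
0 6 [-0.082  0.639] -0.4
36 1 [0.026 0.106] -0.067
36 2 [0.062 0.209] -0.133
36 3 [0.11  0.307] -0.2
36 4 [0.167 0.4  ] -0.267
36 5 [0.234 0.486] -0.333
36 6 [0.309 0.565] -0.4
```

Call:
{"method": "servo_tool", "body": {"steps": [{"x": -0.041,"y": 0.101,"z": 0,"rx": 0,"ry": 0,"rz": -0.067},{"x": -0.072,"y": 0.206,"z": 0,"rx": 0,"ry": 0,"rz": -0.133},{"x": -0.092,"y": 0.313,"z": 0,"rx": 0,"ry": 0,"rz": -0.2},{"x": -0.1,"y": 0.422,"z": 0,"rx": 0,"ry": 0,"rz": -0.267},{"x": -0.097,"y": 0.531,"z": 0,"rx": 0,"ry": 0,"rz": -0.333},{"x": -0.082,"y": 0.639,"z": 0,"rx": 0,"ry": 0,"rz": -0.4},{"x": -0.082,"y": 0.639,"z": 0,"rx": 0,"ry": 0,"rz": -0.4}]}}

```text
time_s: 4.0
tcp_pos: [0.4455, -0.1107, 0.0803]
orientation: [0.995, -0.095, 0.002, -0.0]
force: [-1.7, 1.4, 7.3]
finger_gap: 0.174
```

Call:
{"method": "servo_tool", "body": {"steps": [{"x": 0.026,"y": 0.106,"z": 0,"rx": 0,"ry": 0,"rz": -0.067},{"x": 0.062,"y": 0.209,"z": 0,"rx": 0,"ry": 0,"rz": -0.133},{"x": 0.11,"y": 0.307,"z": 0,"rx": 0,"ry": 0,"rz": -0.2},{"x": 0.167,"y": 0.4,"z": 0,"rx": 0,"ry": 0,"rz": -0.267},{"x": 0.234,"y": 0.486,"z": 0,"rx": 0,"ry": 0,"rz": -0.333},{"x": 0.309,"y": 0.565,"z": 0,"rx": 0,"ry": 0,"rz": -0.4},{"x": 0.309,"y": 0.565,"z": 0,"rx": 0,"ry": 0,"rz": -0.4},{"x": 0.309,"y": 0.565,"z": 0,"rx": 0,"ry": 0,"rz": -0.4}]}}

```text
time_s: 4.8
tcp_pos: [0.3538, -0.2388, 0.0793]
orientation: [0.946, -0.321, 0.012, -0.044]
force: [0.8, -0.1, 0.4]
finger_gap: -0.0
```

```bash
python3 - <<'E'
from h import *
s=sensors.observe();print(s['time_s'],s['tcp_pos'],s['orientation'],s['force'],s['finger_gap'])
m=vision.camera_model('wrist');im=vision.read_camera('wrist');save('w3',im)
t=vision.read_camera('top');save('t3',t)
np.savez('w3.npz',im=im,**m)
save('w3o',dialoverlay(im,m,(.566,-.1355),np.radians(178.1),np.radians(178.1)))
save('zt3',cv2.resize(t[95:245,340:480],None,fx=4,fy=4,interpolation=cv2.INTER_CUBIC))
E
```

```text
4.8 [ 0.35376013 -0.23883508  0.07933819] [ 0.94597237 -0.32098198  0.01165248 -0.04439675] [ 0.8058009  -0.12841508  0.44391952] -0.0004614165341055564
```

View pics/w3o.png

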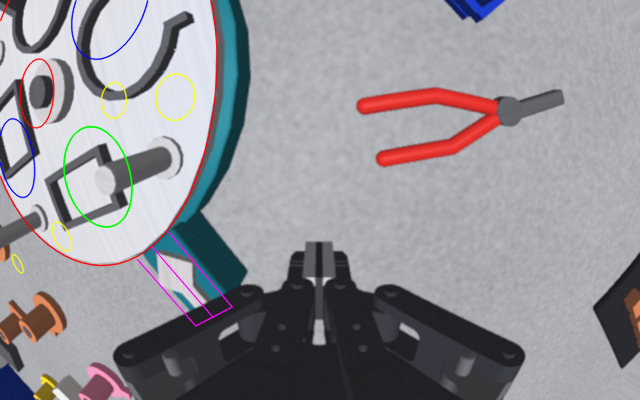

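View pics/zt3.png

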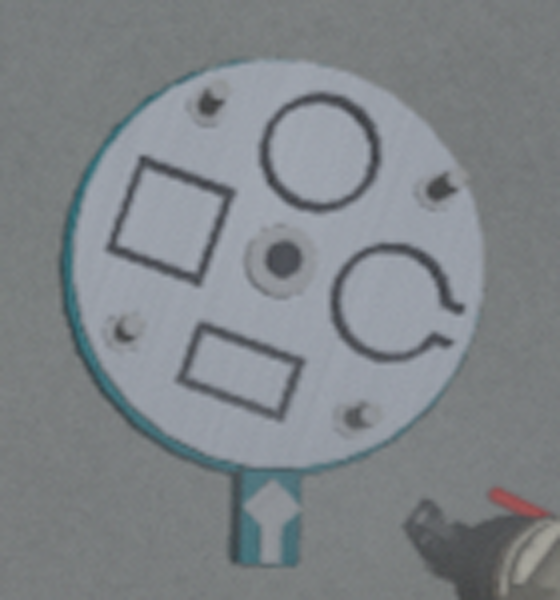

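```bash
python3 - <<'E'
from h import *
s=sensors.observe();print(s['time_s'],s['q'],s['joint_vel'],s['tcp_pos'],s['orientation'],s['tau'])
E
```

```text
4.9 [-0.65617508 -0.21042562 -0.40192565  1.38583614  0.0909135   3.14057977] [ 0.04139243  0.01416367  0.01010895 -0.0117831   0.02471809  0.00140334] [ 0.35303273 -0.23917679  0.07941561] [ 0.94579249 -0.3215603   0.01157256 -0.04406378] [-1.35037467e+00 -3.35293865e+01  4.60225761e+01  1.96179268e-01
  3.87983525e-02  1.42630262e-03]
```

Call:
{"method": "servo_tool", "body": {"steps": [{"x": 0,"y": 0,"z": 0,"rx": 0,"ry": 0,"rz": 0}]}}

```text
time_s: 5.0
tcp_pos: [0.3543, -0.2381, 0.0791]
orientation: [0.946, -0.32, 0.012, -0.045]
force: [-0.9, 1.4, -0.0]
finger_gap: -0.002
```

```bash
python3 - <<'E'
from h import *
s=sensors.observe();print(s['time_s'],s['q'],s['joint_vel'],s['tcp_pos'],s['orientation'],s['tau'])
save('t4',vision.read_camera('top')); save('s4',vision.read_camera('scene'))
E
```

```text
5.0 [-0.65304915 -0.20917104 -0.40151981  1.38501836  0.09196932  3.1405529 ] [ 0.02224123  0.01013604 -0.00105968 -0.0054257   0.00361597  0.00117481] [ 0.35431695 -0.23810659  0.07911486] [ 0.94627454 -0.32006352  0.01165912 -0.04458601] [-9.86535363e-01 -3.37241507e+01  4.63523805e+01  1.83321526e-01
  2.16487558e-01  9.93012623e-05]
```

View pics/t4.png

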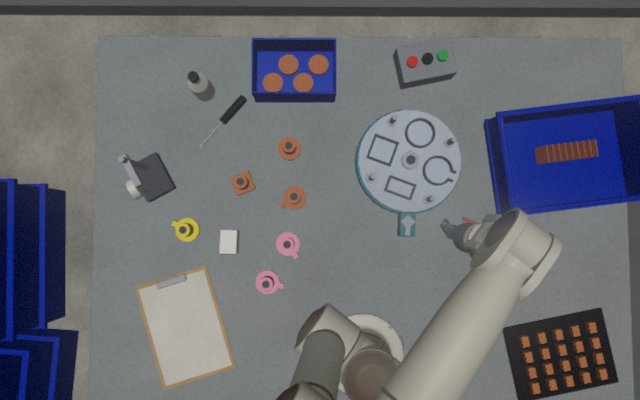

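View pics/s4.png

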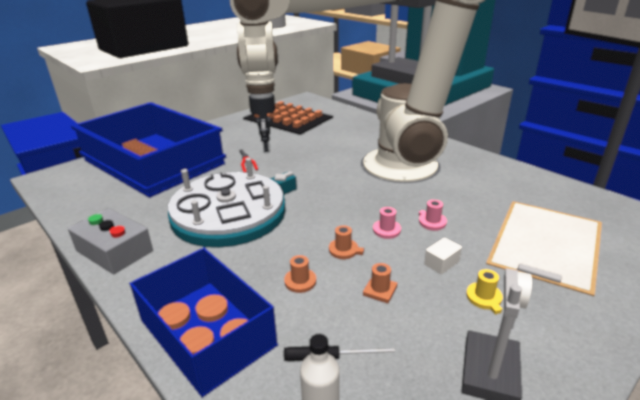

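Call:
{"method": "servo_tool", "body": {"steps": [{"x": 0,"y": 0,"z": 0.4,"rx": 0,"ry": 0,"rz": 0},{"x": 0,"y": 0,"z": 0.8,"rx": 0,"ry": 0,"rz": 0},{"x": 0,"y": 0,"z": 1,"rx": 0,"ry": 0,"rz": 0.09}], "jaw": 0}}

```text
time_s: 5.4
tcp_pos: [0.355, -0.2374, 0.2021]
orientation: [0.967, -0.251, 0.01, -0.045]
force: [0.2, 0.2, 0.4]
finger_gap: 0.488
```

Call:
{"method": "servo_tool", "body": {"steps": [{"x": 0,"y": 0,"z": 0.08,"rx": 0,"ry": 0,"rz": 0.5},{"x": 0,"y": 0,"z": 0.08,"rx": 0,"ry": 0,"rz": 0.5},{"x": 0,"y": 0,"z": 0.08,"rx": 0,"ry": 0,"rz": 0.5},{"x": 0,"y": 0,"z": 0.08,"rx": 0,"ry": 0,"rz": 0.5},{"x": 0,"y": 0,"z": 0.08,"rx": 0,"ry": 0,"rz": 0.5},{"x": 0,"y": 0,"z": 0.08,"rx": 0,"ry": 0,"rz": 0.5},{"x": 0,"y": 0,"z": 0.08,"rx": 0,"ry": 0,"rz": 1},{"x": 0,"y": 0,"z": 0.08,"rx": 0,"ry": 0,"rz": 1},{"x": 0,"y": 0,"z": 0.08,"rx": 0,"ry": 0,"rz": 1},{"x": 0,"y": 0,"z": 0.08,"rx": 0,"ry": 0,"rz": 1},{"x": 0,"y": 0,"z": 0.08,"rx": 0,"ry": 0,"rz": 1},{"x": 0,"y": 0,"z": 0.08,"rx": 0,"ry": 0,"rz": 1}]}}

```text
time_s: 6.6
tcp_pos: [0.3547, -0.2369, 0.2076]
orientation: [0.86, 0.508, -0.027, -0.037]
force: [0.1, 0.3, -0.1]
finger_gap: 0.499
```

Call:
{"method": "servo_tool", "body": {"steps": [{"x": 0.1,"y": 0,"z": 0,"rx": 0,"ry": 0,"rz": 0.5},{"x": 0.2,"y": 0.1,"z": 0,"rx": 0,"ry": 0,"rz": 0.5},{"x": 0.3,"y": 0.15,"z": 0,"rx": 0,"ry": 0,"rz": 0.5},{"x": 0.4,"y": 0.2,"z": 0,"rx": 0,"ry": 0,"rz": 0.5},{"x": 0.5,"y": 0.3,"z": 0,"rx": 0,"ry": 0,"rz": 0.5},{"x": 0.6,"y": 0.4,"z": 0,"rx": 0,"ry": 0,"rz": 0.5},{"x": 0.6,"y": 0.4,"z": 0,"rx": 0,"ry": 0,"rz": 1},{"x": 0.6,"y": 0.4,"z": 0,"rx": 0,"ry": 0,"rz": 1},{"x": 0.6,"y": 0.4,"z": 0,"rx": 0,"ry": 0,"rz": 1},{"x": 0.6,"y": 0.4,"z": 0,"rx": 0,"ry": 0,"rz": 1},{"x": 0.6,"y": 0.4,"z": 0,"rx": 0,"ry": 0,"rz": 1},{"x": 0.6,"y": 0.4,"z": 0,"rx": 0,"ry": 0,"rz": 1}]}}

```text
time_s: 7.8
tcp_pos: [0.4264, -0.1887, 0.2078]
orientation: [0.249, 0.968, -0.045, -0.007]
force: [-0.3, 0.9, 0.3]
finger_gap: 0.497
```

```bash
cat >> h.py <<'E'
from scipy.spatial.transform import Rotation as Ro
def need(toolY_deg,q):
    "world rotvec share to get down-pointing tool with toolY angle"
    a=np.radians(toolY_deg); y=np.array([np.cos(a),np.sin(a),0]); z=np.array([0,0,-1.]); x=np.cross(y,z)
    return ((Ro.from_matrix(np.c_[x,y,z])*Ro.from_quat(q).inv()).as_rotvec()/(np.pi/2)).round(4)
def toolY(q): v=Ro.from_quat(q).as_matrix()[:,1]; return np.degrees(np.arctan2(v[1],v[0]))
E
python3 - <<'E'
from h import *
s=sensors.observe();print(s['time_s'],s['tcp_pos'],toolY(s['orientation']),need(100,s['orientation']),s['q'])
E
```

```text
7.8 [ 0.42643613 -0.18872617  0.20779679] 61.150715193714284 [ 0.0595 -0.004   0.4311] [-0.36060534 -0.11772521 -0.07408109  1.61861992 -0.09179172  0.14269275]
```

Call:
{"method": "servo_tool", "body": {"steps": [{"x": 0.1,"y": 0,"z": -0.1,"rx": 0.06,"ry": -0.004,"rz": 0.43},{"x": 0.22,"y": 0,"z": -0.2,"rx": 0.06,"ry": -0.004,"rz": 0.43},{"x": 0.22,"y": 0,"z": -0.3,"rx": 0.06,"ry": -0.004,"rz": 0.43},{"x": 0.22,"y": 0,"z": -0.4,"rx": 0.06,"ry": -0.004,"rz": 0.43},{"x": 0.22,"y": 0,"z": -0.5,"rx": 0.06,"ry": -0.004,"rz": 0.43},{"x": 0.22,"y": 0,"z": -0.6,"rx": 0.06,"ry": -0.004,"rz": 0.43},{"x": 0.22,"y": 0,"z": -0.6,"rx": 0.06,"ry": -0.004,"rz": 0.43}]}}

```text
time_s: 8.5
tcp_pos: [0.452, -0.1889, 0.1339]
orientation: [-0.082, 0.997, 0.001, -0.002]
force: [0.7, 0.7, -0.4]
finger_gap: 0.501
```

```bash
python3 - <<'E'
from h import *
s=sensors.observe();print(s['time_s'],s['tcp_pos'],toolY(s['orientation']),need(100,s['orientation']),s['force'])
m=vision.camera_model('wrist');im=vision.read_camera('wrist');save('w5',im)
save('w5o',dialoverlay(im,m,(.566,-.1355),np.radians(250.1),np.radians(178.1)))
E
```

```text
8.5 [ 0.45195208 -0.188868    0.13390699] 99.38848423787836 [-0.0006 -0.0023  0.0068] [ 0.71042879  0.69580885 -0.42552351]
```

View pics/w5o.png

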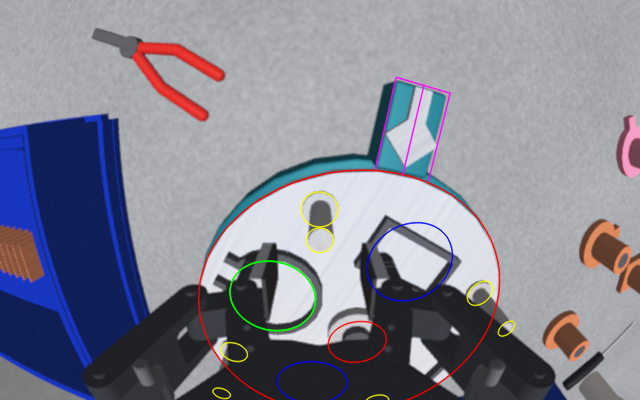

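Call:
{"method": "servo_tool", "body": {"steps": [{"x": 0,"y": 0,"z": -0.25,"rx": 0,"ry": 0,"rz": 0},{"x": 0,"y": 0,"z": -0.47,"rx": 0,"ry": 0,"rz": 0},{"x": 0,"y": 0,"z": -0.47,"rx": 0,"ry": 0,"rz": 0}]}}

```text
time_s: 8.85
tcp_pos: [0.451, -0.1887, 0.0767]
orientation: [-0.082, 0.997, 0.001, -0.003]
force: [-0.1, 0.8, 0.3]
finger_gap: 0.503
```

Call:
{"method": "servo_tool", "body": {"steps": [{"x": 0,"y": 0,"z": 0,"rx": 0,"ry": 0,"rz": 0},{"x": 0,"y": 0,"z": 0,"rx": 0,"ry": 0,"rz": 0},{"x": 0,"y": 0,"z": 0,"rx": 0,"ry": 0,"rz": 0},{"x": 0,"y": 0,"z": 0,"rx": 0,"ry": 0,"rz": 0},{"x": 0,"y": 0,"z": 0,"rx": 0,"ry": 0,"rz": 0}], "jaw": -1, "grip_force": 30}}

```text
time_s: 9.35
tcp_pos: [0.4534, -0.1897, 0.0811]
orientation: [-0.083, 0.997, -0.0, 0.001]
force: [0.6, 2.2, 6.8]
finger_gap: 0.177
```

Call:
{"method": "servo_tool", "body": {"steps": [{"x": -0.041,"y": 0.101,"z": 0,"rx": 0,"ry": 0,"rz": -0.067},{"x": -0.072,"y": 0.206,"z": 0,"rx": 0,"ry": 0,"rz": -0.133},{"x": -0.092,"y": 0.313,"z": 0,"rx": 0,"ry": 0,"rz": -0.2},{"x": -0.1,"y": 0.422,"z": 0,"rx": 0,"ry": 0,"rz": -0.267},{"x": -0.097,"y": 0.531,"z": 0,"rx": 0,"ry": 0,"rz": -0.333},{"x": -0.082,"y": 0.639,"z": 0,"rx": 0,"ry": 0,"rz": -0.4},{"x": -0.082,"y": 0.639,"z": 0,"rx": 0,"ry": 0,"rz": -0.4}]}}

```text
time_s: 10.05
tcp_pos: [0.4434, -0.1117, 0.081]
orientation: [0.231, 0.973, 0.001, 0.001]
force: [-1.1, 2.7, 7.8]
finger_gap: 0.173
```

Call:
{"method": "servo_tool", "body": {"steps": [{"x": 0.026,"y": 0.106,"z": 0,"rx": 0,"ry": 0,"rz": -0.067},{"x": 0.062,"y": 0.209,"z": 0,"rx": 0,"ry": 0,"rz": -0.133},{"x": 0.11,"y": 0.307,"z": 0,"rx": 0,"ry": 0,"rz": -0.2},{"x": 0.167,"y": 0.4,"z": 0,"rx": 0,"ry": 0,"rz": -0.267},{"x": 0.234,"y": 0.486,"z": 0,"rx": 0,"ry": 0,"rz": -0.333},{"x": 0.309,"y": 0.565,"z": 0,"rx": 0,"ry": 0,"rz": -0.4},{"x": 0.309,"y": 0.565,"z": 0,"rx": 0,"ry": 0,"rz": -0.4},{"x": 0.309,"y": 0.565,"z": 0,"rx": 0,"ry": 0,"rz": -0.4}]}}

```text
time_s: 10.85
tcp_pos: [0.4806, -0.0441, 0.0811]
orientation: [0.519, 0.855, 0.002, 0.0]
force: [-2.1, 5.2, 8.6]
finger_gap: 0.167
```

```bash
python3 - <<'E'
from h import *
s=sensors.observe();print(s['time_s'],s['tcp_pos'],toolY(s['orientation']),s['force'],s['finger_gap'],s['q'])
m=vision.camera_model('wrist');im=vision.read_camera('wrist');save('w6',im)
t=vision.read_camera('top');save('t6',t)
save('w6o',dialoverlay(im,m,(.566,-.1355),np.radians(178.1),np.radians(178.1)))
save('zt6',cv2.resize(t[95:245,340:480],None,fx=4,fy=4,interpolation=cv2.INTER_CUBIC))
E
```

```text
10.85 [ 0.48061686 -0.04413387  0.08108159] 27.531955614391062 [-2.11473628  5.15891928  8.64153747] 0.16682491244233583 [-0.09323076 -0.08080117 -0.28208287  1.36717915  0.00281116  0.99704367]
```

View pics/w6o.png

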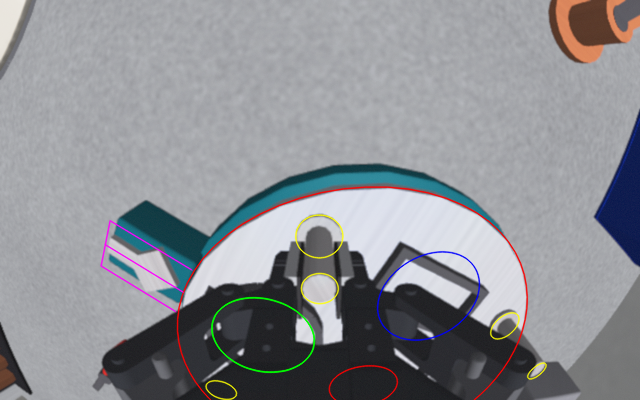

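View pics/zt6.png

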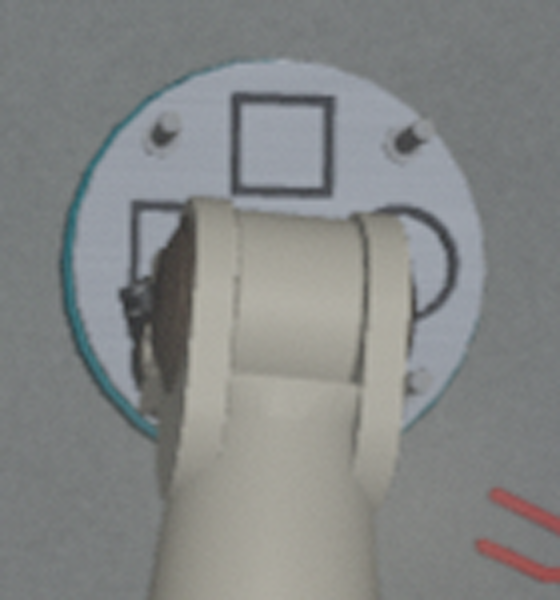

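Call:
{"method": "servo_tool", "body": {"steps": [{"x": 0,"y": 0,"z": 0,"rx": 0,"ry": 0,"rz": 0},{"x": 0,"y": 0,"z": 0,"rx": 0,"ry": 0,"rz": 0},{"x": 0,"y": 0,"z": 0,"rx": 0,"ry": 0,"rz": 0},{"x": 0,"y": 0,"z": 0.3,"rx": 0,"ry": 0,"rz": 0},{"x": 0,"y": 0,"z": 0.7,"rx": 0,"ry": 0,"rz": 0},{"x": 0,"y": 0,"z": 1,"rx": 0,"ry": 0,"rz": 0}], "jaw": 0}}

```text
time_s: 11.55
tcp_pos: [0.4795, -0.0453, 0.2015]
orientation: [0.519, 0.855, 0.001, 0.0]
force: [1.0, -0.2, -0.4]
finger_gap: 0.501
```

Call:
{"method": "servo_tool", "body": {"steps": [{"x": 0,"y": 0.35,"z": 0.2,"rx": 0,"ry": 0,"rz": 0.03},{"x": 0,"y": 0.7,"z": 0.3,"rx": 0,"ry": 0,"rz": 0.06},{"x": -0.1,"y": 1,"z": 0.3,"rx": 0,"ry": 0,"rz": 0.06}], "jaw": 0.6}}

```text
time_s: 11.85
tcp_pos: [0.4686, 0.0763, 0.2368]
orientation: [0.478, 0.878, 0.001, 0.001]
force: [-0.0, -0.1, -0.2]
finger_gap: 0.801
```

Call:
{"method": "servo_tool", "body": {"steps": [{"x": 0,"y": 0.35,"z": 0,"rx": 0,"ry": 0,"rz": 0},{"x": -0.06,"y": 0.7,"z": 0,"rx": 0,"ry": 0,"rz": 0},{"x": -0.06,"y": 0.8,"z": 0,"rx": 0,"ry": 0,"rz": 0},{"x": -0.06,"y": 0.8,"z": 0,"rx": 0,"ry": 0,"rz": 0}]}}

```text
time_s: 12.25
tcp_pos: [0.4601, 0.1721, 0.2348]
orientation: [0.477, 0.879, 0.0, -0.001]
force: [0.9, -0.4, 0.5]
finger_gap: 0.801
```

```bash
python3 - <<'E'
from h import *
s=sensors.observe();print(s['time_s'],s['tcp_pos'],toolY(s['orientation']),s['force'],s['finger_gap'],s['q'])
m=vision.camera_model('wrist');im=vision.read_camera('wrist');save('w7',im)
np.savez('w7.npz',im=im,**m)
t=vision.read_camera('top');save('t7',t)
save('zt7',cv2.resize(t[95:245,340:480],None,fx=4,fy=4,interpolation=cv2.INTER_CUBIC))
E
```

```text
12.25 [0.46013975 0.17212874 0.23482243] 33.03308573887496 [ 0.93302746 -0.43582317  0.50992659] 0.8006287150732937 [ 3.57273571e-01 -5.17211792e-02  4.21773700e-02  1.66499926e+00
  1.18877378e-03  1.35153363e+00]
```

View pics/w7.png

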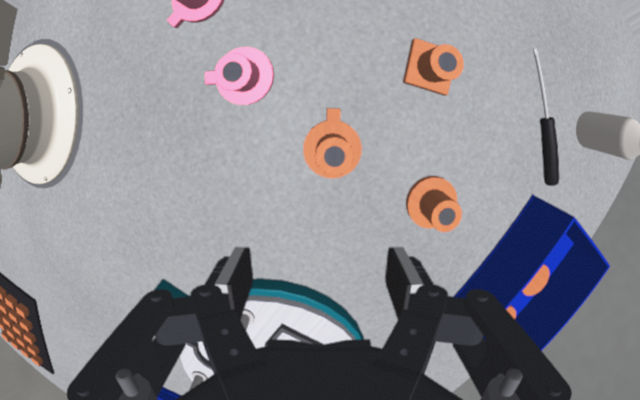

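View pics/zt7.png

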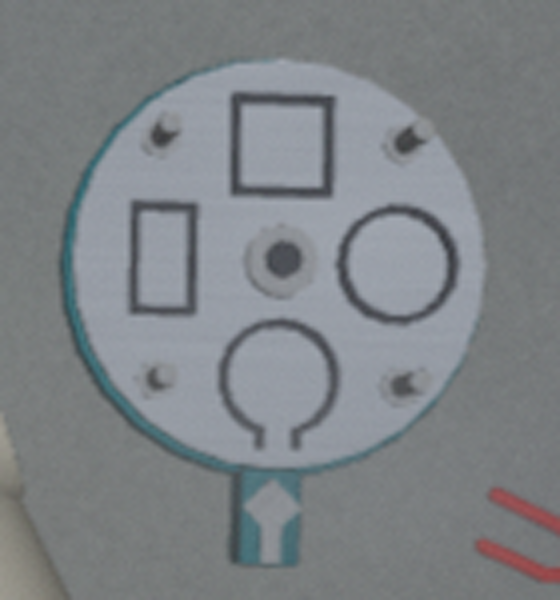

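```bash
python3 - <<'E'
from h import *
f=lambda x,y:(340+x/4-.375,95+y/4-.375)
P={n:ray('top',f(*p),z) for n,p,z in [('nest',(279,379),.06),('key',(277.5,440),.06),('closed',(399,264),.06),('square',(283.5,145),.06),('obl',(163,258),.06),('tip',(273,480),.052),('end',(271.5,563),.052)]}
for k in P: print(k,P[k].round(4))
ang=lambda v:np.degrees(np.arctan2(v[1],v[0]))
print(ang(P['nest']-P['square']),ang(P['closed']-P['obl'])-90, (P['nest']+P['square']+P['closed']+P['obl'])/4)
C=(P['nest']+P['square']+P['closed']+P['obl'])/4
print(ang(P['end']-C),ang(P['tip']-C),ang(P['end']-P['tip']))
d=np.load('w7.npz');m={k:d[k] for k in ['camera_matrix','world_to_cam']}
a=cv2.resize(d['im'][90:200,280:390],None,fx=6,fy=6,interpolation=cv2.INTER_CUBIC); 
save('z7',a[:600])
E
```

```text
nest [ 0.4798 -0.132   0.06  ]
key [ 0.4359 -0.1305  0.06  ]
closed [ 0.5631 -0.2196  0.06  ]
square [ 0.6497 -0.1371  0.06  ]
obl [ 0.5672 -0.0492  0.06  ]
tip [ 0.4074 -0.1285  0.052 ]
end [ 0.3477 -0.1268  0.052 ]
178.29169779541934 -181.38766574687378 [ 0.56494017 -0.13446869  0.06      ]
177.97061349966285 177.82129063103207 178.36507854508716
```

View pics/z7.png

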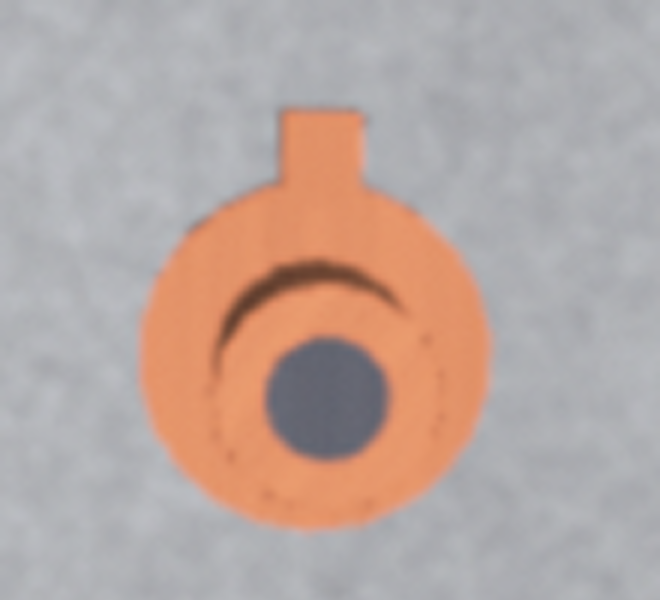

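```bash
python3 - <<'E'
from h import *
d=np.load('w7.npz');m={k:d[k] for k in ['camera_matrix','world_to_cam']}
f=lambda x,y:(280+x/6-.42,90+y/6-.42)
a=fish(m,f(316,357),.014);n=fish(m,f(327,399),.062);k=fish(m,f(322,108),.014);k1=fish(m,f(324,185),.014)
ang=lambda v:np.degrees(np.arctan2(v[1],v[0]))
print(a,n,k,np.linalg.norm(k-a),ang(k-a),ang(k-k1),ang(k-n))
s=sensors.observe();print(s['time_s'],s['tcp_pos'],s['orientation'],toolY(s['orientation']))
E
```

```text
[0.46040296 0.20070456 0.014     ] [0.46044555 0.20032412 0.062     ] [0.43436418 0.24223432 0.014     ] 0.04901774700691496 122.08733263021844 124.85943493232601 121.89464896892495
12.35 [0.46044299 0.17030725 0.2349739 ] [ 4.77991120e-01  8.78364553e-01  1.99455262e-04 -4.01493154e-04] 32.89143279079353
```

Call:
{"method": "servo_tool", "body": {"steps": [{"x": 0,"y": 0.15,"z": -0.2,"rx": 0,"ry": 0,"rz": 0},{"x": 0,"y": 0.24,"z": -0.5,"rx": 0,"ry": 0,"rz": 0},{"x": 0,"y": 0.24,"z": -0.8,"rx": 0,"ry": 0,"rz": 0},{"x": 0,"y": 0.24,"z": -1,"rx": 0,"ry": 0,"rz": 0},{"x": 0,"y": 0.24,"z": -1,"rx": 0,"ry": 0,"rz": 0}]}}

```text
time_s: 12.85
tcp_pos: [0.459, 0.1975, 0.1118]
orientation: [0.479, 0.878, -0.002, -0.002]
force: [0.5, -0.1, 0.5]
finger_gap: 0.804
```

```bash
python3 - <<'E'
from h import *
s=sensors.observe();print(s['time_s'],s['tcp_pos'],s['orientation'],toolY(s['orientation']),s['force'])
m=vision.camera_model('wrist');im=vision.read_camera('wrist')
for z in (.014,.062):
    p=[fproj(m,(.4604+r*np.cos(t),.2005+r*np.sin(t),z)) for r in ([.035] if z<.02 else [.02]) for t in np.linspace(0,6.3,60)]
    im=im.copy();cv2.polylines(im,[np.round(np.array(p)).astype(np.int32)],False,(0,255,0),1)
save('w8',im)
E
```

```text
12.85 [0.45900681 0.19754787 0.11181442] [ 0.4788984   0.87786621 -0.00176197 -0.00203114] 32.77308579874306 [ 0.54617183 -0.11285338  0.48470436]
```

View pics/w8.png

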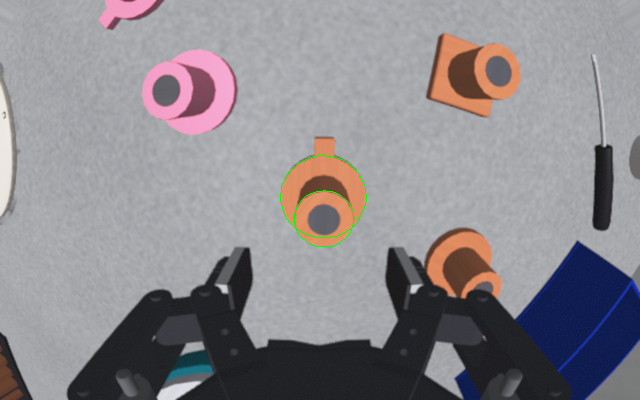

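Call:
{"method": "servo_tool", "body": {"steps": [{"x": 0.01,"y": 0.015,"z": -0.25,"rx": 0,"ry": 0,"rz": 0},{"x": 0.01,"y": 0.015,"z": -0.5,"rx": 0,"ry": 0,"rz": 0},{"x": 0.01,"y": 0.015,"z": -0.7,"rx": 0,"ry": 0,"rz": 0},{"x": 0.01,"y": 0.015,"z": -0.7,"rx": 0,"ry": 0,"rz": 0}]}}

```text
time_s: 13.3
tcp_pos: [0.461, 0.2004, 0.0301]
orientation: [0.479, 0.878, -0.001, -0.001]
force: [-0.3, -0.6, 0.2]
finger_gap: 0.8
```

Call:
{"method": "servo_tool", "body": {"steps": [{"x": 0,"y": 0,"z": 0,"rx": 0,"ry": 0,"rz": 0},{"x": 0,"y": 0,"z": 0,"rx": 0,"ry": 0,"rz": 0},{"x": 0,"y": 0,"z": 0,"rx": 0,"ry": 0,"rz": 0},{"x": 0,"y": 0,"z": 0,"rx": 0,"ry": 0,"rz": 0},{"x": 0,"y": 0,"z": 0,"rx": 0,"ry": 0,"rz": 0}], "jaw": -1, "grip_force": 50}}

```text
time_s: 13.8
tcp_pos: [0.4628, 0.2017, 0.0338]
orientation: [0.478, 0.878, 0.002, 0.001]
force: [-1.1, -1.9, 6.2]
finger_gap: 0.441
```

Call:
{"method": "servo_tool", "body": {"steps": [{"x": 0,"y": 0,"z": 0.15,"rx": 0,"ry": 0,"rz": 0},{"x": 0,"y": 0,"z": 0.4,"rx": 0,"ry": 0,"rz": 0},{"x": 0,"y": 0,"z": 0.7,"rx": 0,"ry": 0,"rz": 0},{"x": 0,"y": 0,"z": 1,"rx": 0,"ry": 0,"rz": 0},{"x": 0,"y": 0,"z": 1,"rx": 0,"ry": 0,"rz": 0}]}}

```text
time_s: 14.3
tcp_pos: [0.4637, 0.2024, 0.1576]
orientation: [0.478, 0.878, 0.004, 0.002]
force: [1.3, 0.1, -3.6]
finger_gap: 0.44
```

```bash
python3 - <<'E'
from h import *
s=sensors.observe();print(s['time_s'],s['tcp_pos'],s['orientation'],toolY(s['orientation']),s['force'],s['finger_gap'])
m=vision.camera_model('wrist');im=vision.read_camera('wrist')
save('w9',im)
E
```

```text
14.3 [0.46373186 0.20241711 0.15758863] [0.47805028 0.8783196  0.0041155  0.00238289] 32.88308367300732 [ 1.26812464  0.06680197 -3.6383144 ] 0.44035297081101477
```

View pics/w9.png

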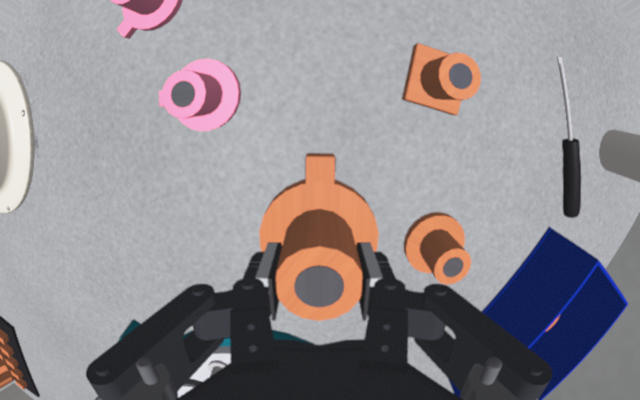

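```bash
python3 - <<'E'
from h import *
im=cv2.imread('pics/w9.png')[...,::-1]
save('z9',cv2.resize(im[145:325,250:390],None,fx=3.3,fy=3.3,interpolation=cv2.INTER_CUBIC))
E
```

```text
(no output)
```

View pics/z9.png

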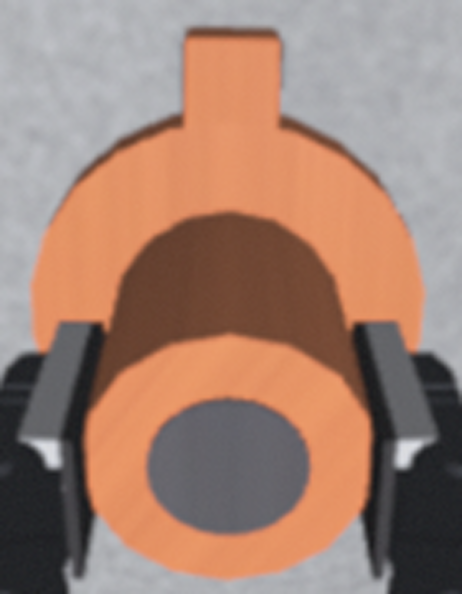

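```bash
python3 - <<'E'
from h import *
s=sensors.observe();m=vision.camera_model('wrist')
f=lambda x,y:(250+x/3.3-.35,145+y/3.3-.35)
z0=s['tcp_pos'][2]-.0338
n=fish(m,f(229,466),z0+.062);k=fish(m,f(233,37),z0+.014);l=fish(m,f(32,290),z0+.014);r=fish(m,f(424,290),z0+.014)
ang=lambda v:np.degrees(np.arctan2(v[1],v[0]))
print(s['tcp_pos'],n,k,np.linalg.norm((k-n)[:2]),ang(k-n),(l+r)/2,np.linalg.norm(l-r),toolY(s['orientation']))
m2=m['world_to_cam'];print(ang(-m2[1,:2]))
im=cv2.imread('pics/w9.png')[...,::-1].copy()
c=k[:2]-.049*np.array([np.cos(np.radians(122.5)),np.sin(np.radians(122.5))]);print(c)
E
```

```text
[0.46297557 0.20206331 0.15459605] [0.46229278 0.20268476 0.18279605] [0.43685585 0.24379377 0.13479605] 0.04834239739410454 121.74788819229568 [0.46021071 0.20632351 0.13479605] 0.06848232064135451 32.87890388924791
122.79354018538987
[0.46318353 0.20246759]
```

Call:
{"method": "servo_tool", "body": {"steps": [{"x": 0.02,"y": -0.2,"z": 0.15,"rx": 0,"ry": 0,"rz": 0.05},{"x": 0.03,"y": -0.45,"z": 0.3,"rx": 0,"ry": 0,"rz": 0.1},{"x": 0.04,"y": -0.7,"z": 0.4,"rx": 0,"ry": 0,"rz": 0.15},{"x": 0.05,"y": -0.93,"z": 0.4,"rx": 0,"ry": 0,"rz": 0.208}]}}

```text
time_s: 14.75
tcp_pos: [0.4677, 0.0888, 0.2001]
orientation: [0.327, 0.945, 0.001, 0.0]
force: [1.3, 0.4, -3.7]
finger_gap: 0.439
```

Call:
{"method": "servo_tool", "body": {"steps": [{"x": 0.02,"y": -0.25,"z": 0,"rx": 0,"ry": 0,"rz": 0.05},{"x": 0.03,"y": -0.5,"z": 0,"rx": 0,"ry": 0,"rz": 0.1},{"x": 0.04,"y": -0.75,"z": 0,"rx": 0,"ry": 0,"rz": 0.15},{"x": 0.05,"y": -0.93,"z": 0,"rx": 0,"ry": 0,"rz": 0.208}]}}

```text
time_s: 15.15
tcp_pos: [0.473, -0.0233, 0.1982]
orientation: [0.17, 0.986, 0.0, -0.001]
force: [0.1, 0.3, -3.7]
finger_gap: 0.44
```

Call:
{"method": "servo_tool", "body": {"steps": [{"x": 0.02,"y": -0.25,"z": 0,"rx": 0,"ry": 0,"rz": 0.05},{"x": 0.03,"y": -0.5,"z": 0,"rx": 0,"ry": 0,"rz": 0.1},{"x": 0.04,"y": -0.75,"z": 0,"rx": 0,"ry": 0,"rz": 0.15},{"x": 0.05,"y": -0.93,"z": 0,"rx": 0,"ry": 0,"rz": 0.208},{"x": 0.05,"y": -0.93,"z": 0,"rx": 0,"ry": 0,"rz": 0.208},{"x": 0.05,"y": -0.93,"z": 0,"rx": 0,"ry": 0,"rz": 0.208}]}}

```text
time_s: 15.75
tcp_pos: [0.4791, -0.1334, 0.1982]
orientation: [0.01, 1.0, 0.001, -0.001]
force: [-0.8, 0.6, -2.8]
finger_gap: 0.444
```

```bash
python3 - <<'E'
from h import *
for i in range(2):
    s=sensors.observe();print(s['time_s'],s['tcp_pos'],s['orientation'],toolY(s['orientation']),s['force'],s['finger_gap'])
    m=vision.camera_model('wrist');im=vision.read_camera('wrist')
save('w10',im)
np.savez('w10.npz',im=im,**m)
save('w10o',dialoverlay(im,m,(.566,-.1353),np.radians(178.3),np.radians(178.1)))
E
```

```text
15.75 [ 0.47913226 -0.1334097   0.1982145 ] [ 9.53870454e-03  9.99953441e-01  5.71402689e-04 -1.34266427e-03] 88.90684095023487 [-0.76890434  0.64067458 -2.7596356 ] 0.44363671809966954
15.8 [ 0.47920404 -0.13294079  0.19843734] [ 9.14668036e-03  9.99957308e-01  5.41298868e-04 -1.19492290e-03] 88.9517792026901 [ 0.98101059 -0.9127846  -3.31853817] 0.4404822203325191
```

View pics/w10o.png

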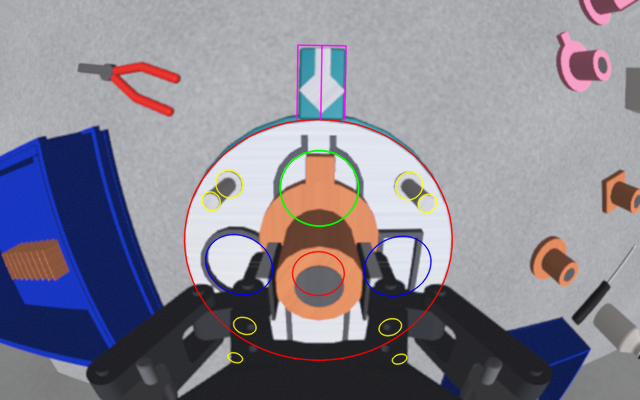

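Call:
{"method": "servo_tool", "body": {"steps": [{"x": 0.015,"y": 0,"z": -0.3,"rx": 0,"ry": 0,"rz": 0},{"x": 0.015,"y": 0,"z": -0.6,"rx": 0,"ry": 0,"rz": 0},{"x": 0.015,"y": 0,"z": -0.8,"rx": 0,"ry": 0,"rz": 0},{"x": 0.015,"y": 0,"z": -0.8,"rx": 0,"ry": 0,"rz": 0},{"x": 0.015,"y": 0,"z": -0.8,"rx": 0,"ry": 0,"rz": 0}]}}

```text
time_s: 16.35
tcp_pos: [0.4814, -0.1327, 0.1038]
orientation: [0.008, 1.0, 0.0, -0.001]
force: [-0.1, -0.3, -3.4]
finger_gap: 0.438
```

```bash
python3 - <<'E'
from h import *
for i in range(2):
    s=sensors.observe();print(s['time_s'],s['tcp_pos'],toolY(s['orientation']),s['force'],s['finger_gap'])
    m=vision.camera_model('wrist');im=vision.read_camera('wrist')
np.savez('w11.npz',im=im,**m)
o=dialoverlay(im,m,(.566,-.1353),np.radians(178.3),np.radians(178.1))
save('z11',np.hstack([cv2.resize(a[20:220,220:420],None,fx=2,fy=3,interpolation=cv2.INTER_CUBIC)[:600] for a in (im,o)]))
E
```

```text
16.35 [ 0.48140354 -0.13265529  0.10379494] 89.07431558279036 [-0.10219354 -0.27500202 -3.37619311] 0.43848547903638063
16.4 [ 0.48196152 -0.13296565  0.10465055] 89.06735200379373 [-0.57282378  0.69391768 -3.34586913] 0.44481877882185994
```

View pics/z11.png

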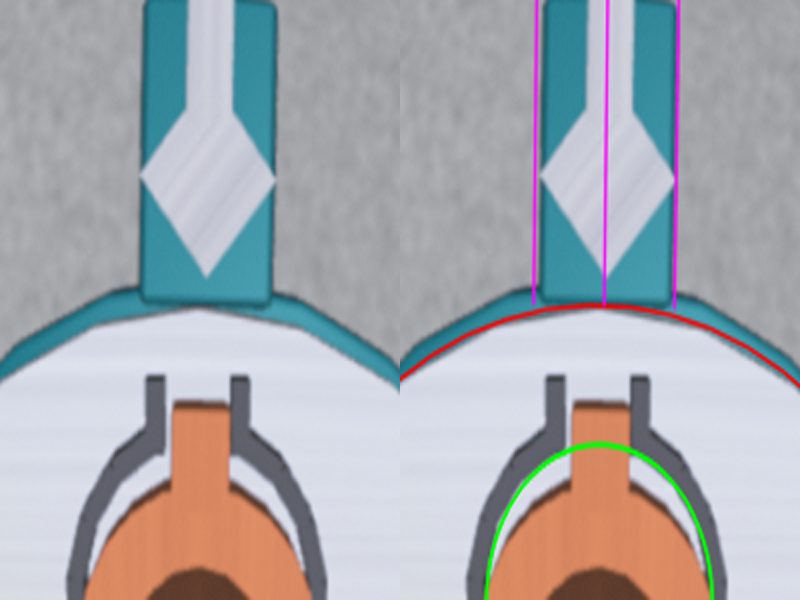

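```bash
python3 - <<'E'
from h import *
d=np.load('w11.npz');m={k:d[k] for k in ['camera_matrix','world_to_cam']}
f=lambda x,y:(220+x/2-.25,20+y/3-.33)
z0=.1042-.034
for n,p,z in [('keyL',(173,403),z0+.014),('keyR',(230,403),z0+.014),('kbL',(171,485),z0+.014),('kbR',(230.5,485),z0+.014),('chL',(164.5,377),.06),('chR',(231.5,377),.06),('cbL',(164.5,455),.06),('cbR',(231,455),.06),('flL',(83,600),z0+.014),('flR',(313,600),z0+.014),('oL',(68,580),.06),('oR',(326,580),.06)]:
    print(n,(fish(m,f(*p),z)*1000).round(1))
E
```

```text
keyL [ 431.4 -139.    84.2]
keyR [ 431.7 -123.9   84.2]
kbL [ 446.4 -139.9   84.2]
kbR [ 446.6 -123.8   84.2]
chL [ 430.  -142.4   60. ]
chR [ 430.3 -122.2   60. ]
cbL [ 446.1 -142.9   60. ]
cbR [ 446.5 -122.4   60. ]
flL [ 468.3 -165.7   84.2]
flR [ 469.4 -100.2   84.2]
oL [ 473.1 -175.3   60. ]
oR [474.4 -91.3  60. ]
```

Call:
{"method": "servo_tool", "body": {"steps": [{"x": 0.008,"y": -0.005,"z": -0.03,"rx": 0,"ry": 0,"rz": 0.004},{"x": 0.008,"y": -0.005,"z": -0.06,"rx": 0,"ry": 0,"rz": 0.004},{"x": 0.008,"y": -0.005,"z": -0.08,"rx": 0,"ry": 0,"rz": 0.004},{"x": 0.008,"y": -0.005,"z": -0.1,"rx": 0,"ry": 0,"rz": 0.004},{"x": 0.008,"y": -0.005,"z": -0.12,"rx": 0,"ry": 0,"rz": 0.004}]}}

```text
time_s: 16.95
tcp_pos: [0.4822, -0.1339, 0.0885]
orientation: [0.005, 1.0, 0.0, -0.001]
force: [-0.8, 0.4, -3.2]
finger_gap: 0.441
```

Call:
{"method": "servo_tool", "body": {"steps": [{"x": 0,"y": 0,"z": -0.02,"rx": 0,"ry": 0,"rz": 0},{"x": 0,"y": 0,"z": -0.035,"rx": 0,"ry": 0,"rz": 0},{"x": 0,"y": 0,"z": -0.05,"rx": 0,"ry": 0,"rz": 0},{"x": 0,"y": 0,"z": -0.05,"rx": 0,"ry": 0,"rz": 0}]}}

```text
time_s: 17.35
tcp_pos: [0.4823, -0.1339, 0.0839]
orientation: [0.005, 1.0, 0.0, -0.0]
force: [-4.7, -0.7, 6.0]
finger_gap: 0.439
```

```bash
python3 - <<'E'
from h import *
for i in range(2):
    s=sensors.observe();print(s['time_s'],s['tcp_pos'],toolY(s['orientation']),s['force'],s['moment'],s['finger_gap'])
    m=vision.camera_model('wrist');im=vision.read_camera('wrist')
np.savez('w12.npz',im=im,**m)
save('z12',cv2.resize(im[20:320,200:440],None,fx=2,fy=2,interpolation=cv2.INTER_CUBIC)[:600])
E
```

```text
17.35 [ 0.48231113 -0.1339475   0.08386053] 89.40111647668776 [-4.67950326 -0.74231818  5.97273077] [0.28940583 0.86891316 0.05419786] 0.4390997271372419
17.4 [ 0.48232238 -0.13395073  0.08386161] 89.40090666739749 [-5.155361    0.80457354  7.48954408] [0.30971419 0.91282345 0.03871809] 0.4407407125429304
```

View pics/z12.png

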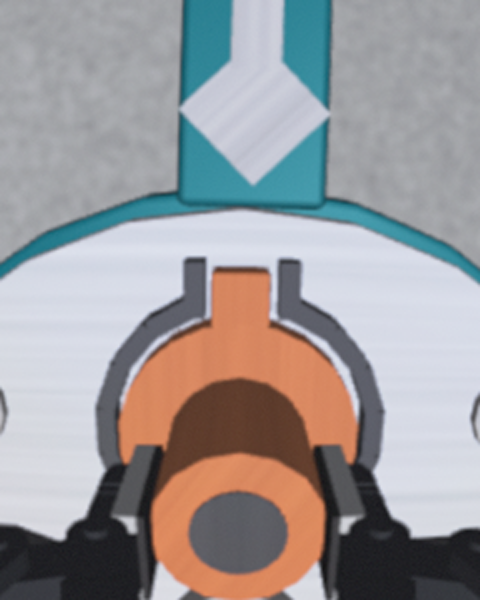

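Call:
{"method": "servo_tool", "body": {"steps": [{"x": 0,"y": 0,"z": 0,"rx": 0,"ry": 0,"rz": 0},{"x": 0,"y": 0,"z": 0,"rx": 0,"ry": 0,"rz": 0},{"x": 0,"y": 0,"z": 0,"rx": 0,"ry": 0,"rz": 0},{"x": 0,"y": 0,"z": 0,"rx": 0,"ry": 0,"rz": 0}], "jaw": 0.3}}

```text
time_s: 17.85
tcp_pos: [0.4824, -0.1339, 0.0826]
orientation: [0.005, 1.0, 0.0, -0.001]
force: [0.0, -0.3, 1.0]
finger_gap: 0.648
```

Call:
{"method": "servo_tool", "body": {"steps": [{"x": 0,"y": 0,"z": 0.1,"rx": 0,"ry": 0,"rz": 0},{"x": 0,"y": 0,"z": 0.3,"rx": 0,"ry": 0,"rz": 0},{"x": 0,"y": 0,"z": 0.6,"rx": 0,"ry": 0,"rz": 0},{"x": 0,"y": 0,"z": 0.9,"rx": 0,"ry": 0,"rz": 0},{"x": 0,"y": 0,"z": 1,"rx": 0,"ry": 0,"rz": 0}]}}

```text
time_s: 18.35
tcp_pos: [0.4833, -0.1342, 0.2074]
orientation: [0.005, 1.0, -0.0, 0.002]
force: [0.7, 0.9, 0.6]
finger_gap: 0.65
```

```bash
python3 - <<'E'
from h import *
s=sensors.observe();print(s['time_s'],s['tcp_pos'],toolY(s['orientation']),s['force'],s['finger_gap'])
m=vision.camera_model('wrist');im=vision.read_camera('wrist')
np.savez('w13.npz',im=im,**m)
o=dialoverlay(im,m,(.566,-.1353),np.radians(178.3),np.radians(178.1))
save('z13',cv2.resize(im[20:320,180:460],None,fx=2,fy=2,interpolation=cv2.INTER_CUBIC))
E
```

```text
18.35 [ 0.48331099 -0.13417926  0.20736504] 89.40198496558139 [0.70093633 0.86037414 0.63644839] 0.6502690815172574
```

View pics/z13.png

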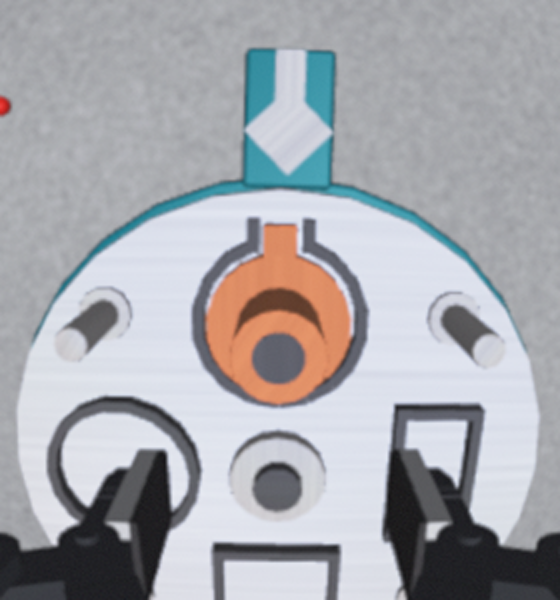

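Call:
{"method": "servo_tool", "body": {"steps": [{"x": -0.2,"y": -0.2,"z": 0.3,"rx": 0,"ry": 0,"rz": 0},{"x": -0.4,"y": -0.5,"z": 0.3,"rx": 0,"ry": 0,"rz": 0},{"x": -0.6,"y": -0.8,"z": 0.3,"rx": 0,"ry": 0,"rz": 0},{"x": -0.8,"y": -1,"z": 0.3,"rx": 0,"ry": 0,"rz": 0},{"x": -0.8,"y": -1,"z": 0.3,"rx": 0,"ry": 0,"rz": 0}]}}

```text
time_s: 18.9
tcp_pos: [0.384, -0.256, 0.2381]
orientation: [0.007, 1.0, 0.0, -0.001]
force: [0.3, 1.1, -0.1]
finger_gap: 0.65
```

```bash
python3 - <<'E'
from h import *
s=sensors.observe();print(s['time_s'],s['tcp_pos'])
t=vision.read_camera('top');c=vision.read_camera('scene')
save('t14',t)
a=cv2.resize(t[95:245,340:480],None,fx=4,fy=4,interpolation=cv2.INTER_CUBIC)[:560]
b=c[130:270,150:310]
save('z14',np.hstack([a[:,120:440],cv2.resize(b,(480,420),interpolation=cv2.INTER_CUBIC) if 0 else cv2.copyMakeBorder(cv2.resize(b,(480,420),interpolation=cv2.INTER_CUBIC),0,140,0,0,0)]))
# predicted pixel in scene of hub top centre seated / unseated
n=(.481,-.133)
for h in (.112,.120): print(h,proj('scene',(*n,h)),proj('top',(*n,h)))
for d in (-.02,.02): print([proj('scene',(n[0]+a,n[1]+b,.112)).round(1) for a,b in ((d,0),(0,d))])
for q in ['hub_keyed','hub_plain','hub_square']:
    K,T=w2c('top')
    for r in finder.boxes_of('top',q): print(q,round(r['p'],2),c2w(T,r['centre'])[:3].round(3))
E
```

```text
18.9 [ 0.38397419 -0.25596293  0.23810121]
0.112 [251.4004773  166.90475744] [413.38634225 187.54024922]
0.12 [251.10288771 164.25348069] [413.97646516 187.31354637]
[array([257.4, 164.6]), array([247.2, 164.5])]
[array([245.2, 169.3]), array([255.7, 169.3])]
hub_keyed 0.89 [ 0.477 -0.125  0.063]
hub_keyed 0.82 [0.322 0.216 0.019]
hub_keyed 0.64 [0.364 0.513 0.015]
hub_keyed 0.63 [0.211 0.277 0.015]
hub_plain 0.86 [0.601 0.219 0.014]
hub_square 0.87 [0.498 0.35  0.013]
```

View pics/z14.png

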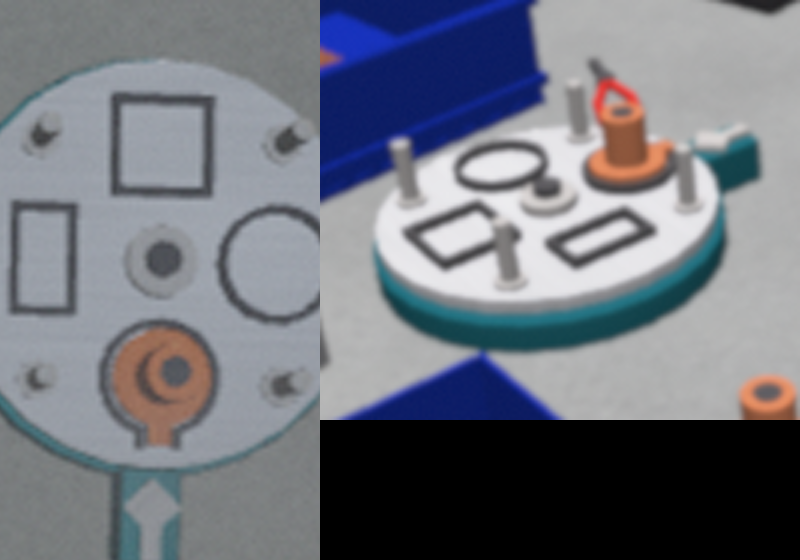

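```bash
python3 -c "
from h import *
print(ctrl.finish_job())"
```

```text
the job is handed in; nothing more can be done
None
```

I turned the dial about 72° by peg3, which put the keyed nest at the pointer. I then picked up the copper keyed hub, turned it about 56°, lowered it into the nest with its key in the keyway, and let go. The job was handed in at about 19 s of the 61 s allowed; finishing gives no verdict.

**First try failed:** The last joint hit its range limit and the peg was dragged back and slipped out of the grip. The dial ended up where it had started. I flipped the wrist and the second try worked.

**Last checks:**
- **Nest position:** before loading it was about 0.5° (under 1 mm) off the pointer line. After release it still looked lined up, but I did not measure it again.
- **Hub seating:** it touched bottom within about 0.1 mm of the fully home height. The scene camera shows the hub's top where a seated hub's would be (row 167, predicted 166.9 seated and 164.3 unseated).
- **Key and release:** the last pictures show the key inside the keyway and the gripper clear of everything.
- **Other hubs:** the plain and square hubs are within about 3 mm of where they were first seen.

No check disagreed. The trained network's centre for the placed hub was about 9 mm off the nest centre, but it reports the middle of the visible surface.

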